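# Turn the stone dish to the waste bin and hold it there

## Robot

A 6-joint arm with a two-finger parallel gripper is mounted at the origin on the work surface. World frame = base frame: x ahead of the robot, y to its left, z up, the work surface at z = 0. Lengths are in m, angles in rad, forces in N, time in s.
With the tool pointing down it reaches from about 0.25 to 0.775 m from the base axis. Payload 4 kg.
Tool frame: the origin (TCP) lies on the centre line of the jaws, within the pads' length; the fingertips stand 17 mm ahead of it and the grasp point (between the pads) lies 2 mm behind it; z points along the fingers, y is the line along which they close (so a half turn about z gives the same grasp; the last joint's range is limited). The gripper opens to 94 mm and grips with 3 to 60 N. Pads are 16 mm wide; open, the fingers measure 119 mm over their backs; the gripper's body (75 mm by 177 mm) begins 78 mm behind the grasp point.
Start: joints at [1.061, 0.087, 1.371, -0, 1.684, -0.103], TCP at [0.218, 0.505, 0.223] pointing down, gripper open.
Joint ranges: [-3.1, 3.1], [-0.76, 2.03], [0.27, 2.55], [-1.08, 4.22], [0.17, 2.65], [-2.57, 2.57]. Speed limits (rad/s): [2.79, 2.79, 3.14, 3.14, 3.14, 3.14].

## Interface

Orientations are given as [roll, pitch, yaw] about the fixed x, y, z axes, in that order (R = Rz(yaw) Ry(pitch) Rx(roll)).
In Python, from bench import robot gives the robot as it stands.
- The arm moves only by the tool servo_tool, never from a script. Its argument "plan" is a list of rows, each a list of 7 numbers: the shift along the tool's x, y, z normalised to -1 to 1, where 1 is 0.1 m, then the turn, a rotation vector about the tool's x, y, z normalised to -1 to 1, where 1 is pi/2 rad, then the finger opening in mm, from 0 to 94. In form: [[x, y, z, ax, ay, az, gripper], ...]. A call has 1 to 12 rows; each row is the pose to reach, as a shift and turn from the pose commanded when the call began, along the tool's axes at that moment; what a row does not reach only later rows make up. A row lasts 1/12 s, in which the tool goes at most 41.7 mm and 7.16 degrees, less where a joint would pass 70% of its speed; a pose out of reach is approached as far as the arm can. A call with a number of a shift or a turn outside -1 to 1 is refused whole. A call with a gripper value outside its range is refused whole. The fingers move at their own pace and stop on an object; the grip force is fixed at half the most. Time passes only in rows, so rows that repeat a pose let the fingers close. It gives the time, the measured TCP pose, the force, the opening and the grip force at its end, in the units of the state.
- robot.get_obs(): the state, without advancing time (a new reading comes with each control period).
- robot.snapshot(name): name is "side" or "top"; returns the picture (420x560x3 uint8, red, green, blue); there is no depth.
- robot.camera_params(name): a dict with "camera_matrix" (3x3 intrinsics, pixels), "rvec" (rotation vector, rad) and "tvec" (3), from world to camera coordinates, as OpenCV has them. Camera axes: x right, y down, z forward; pixel columns grow to the right and rows downward; lengths in m; the calibration is good to about 2 mm. A picture is of the moment at which its call begins. camera_params takes no time and is no camera call.
- robot.close_job(): hands the job in; it is judged then, once.
Trained networks look in the newest picture that a camera, given by its name, has taken for a name from the list of things; names that differ only in an ending like _2 or _b are one class to them, and where a whole thing is asked for, a point or a joint stands for the part that bears it (a point fixed in the world has none). Each returns a list of dicts, best first, with "conf" (0 to 1); they miss things now and then, are a little off and sometimes report something else, mostly with a low value. They report only what shows in the picture. A call takes as long as a camera call. They do not tell look-alikes from the thing itself.
- robot.find_in(thing, camera): "extent" ([centre column, centre row, width, height] in pixels, round what is visible of it).
The state is a dict: "time": time; "joint_positions": joint angles; "qvel": joint speeds; "joint_torque": joint torques, N m; "tool_pos": TCP position; "ee_rot": TCP orientation; "wrist_force": force on the tool from outside, world axes, zero at the start; "wrist_torque": the same for the moment, N m; "width": finger opening in m; "finger_force": force on a finger pad.
Only numpy, scipy, OpenCV 4.12 (cv2) and the standard library are available. Lean on these libraries where they do the work, as an engineer would, in place of code of your own. Each camera call takes 0.05 s, during which the arm holds its last target. There are 200 camera calls.

## Task

Pick the little dish up off its mat by its hoop handle, turn it a quarter turn and bring it to the open food waste bin so that its blue pouring lip points at the bin and hangs just above the bin's mouth (a few centimetres over the rim), ready to be tipped. Keep the dish level all the way so that the loose avocado stone stays in the middle, do not bump the bin with the dish, and leave the other things standing where they are. Finish while still holding the dish still there, level and stone centred: do not tip it, set it down or let go.

Things in the scene. Friction and masses are not known exactly. Their poses are not given: they have to be found in the camera images.
- dish_grip (a point): Middle of the dish's hoop handle: a wooden bar 14 mm wide (dish x), 12 mm high and 158 mm long (dish y), straight above the dish's centre, its middle 110 mm above the dish's underside. Two thin steel uprights (14 mm by 5 mm) at its ends stand on the rim. Free height between bar and stone: 58 mm. Axes: x towards the blue lip, y along the bar, z up. The dish stands loose on the mat (6 mm thick), whole weight with stone about 0.33 kg.
- dish_mid (a point): Lowest point of the hollow of the dish, in its centre, 10 mm above its underside. White round shallow dish, 158 mm across, rim 33 mm above its underside; the hollow rises at 10 degrees to 35 mm out, then at 22 degrees. Axes as dish_grip.
- dish_lip (a point): Tip of the blue pouring lip (34 mm wide) on the dish's rim: 105 mm from the dish's centre along dish x, 42 mm above the dish's underside. Axes as dish_grip.
- dish: The same dish; origin at the centre of its underside; axes as dish_grip.
- stone_center (a point): Centre of the loose avocado stone, a brown ball 36 mm across, about 30 g, lying in the hollow of the dish; it rolls if the dish tilts by more than about 6 degrees or is jerked.
- trivet: Square dark rubber mat, 150 mm, 6 mm thick, fixed on the counter; origin at the centre of its underside; the dish starts on its middle (within 6 mm) with dish x along mat x.
- bin_mouth (a point): Centre of the mouth of the table-top steel food waste bin, at rim height, 140 mm above the counter; mouth 134 mm across inside, 140 mm outside. The bin is fixed; it stands to the left or right of the dish.
- bin: The same bin; origin at the centre of its underside; nothing on it stands higher than its rim.
- bin_lid: Lid of the bin, taken off and laid flat on the counter behind the bin, loose: steel disc 140 mm across, 27 mm high with its black press button on top; origin under its centre. A bystander.
- container: Closed white takeout container, 165 x 115 x 53 mm, loose; origin at the centre of its underside. A bystander.
- detergent: Yellow detergent bottle, 68 mm across, 230 mm high, loose; origin under its centre. A bystander.
- jar: Glass sauce jar, 64 mm across, 100 mm high, loose; origin under its centre. A bystander.
- mug: Blue mug, 80 mm across, 90 mm high, loose; origin under its centre. A bystander.
There are look-alikes about, which are no part of the job. What is shaped like the dish but purple or turquoise is not meant. There is more than one size of the part that bears stone_center; the job needs the smaller.

How it is judged:
On the way:
1. the dish is lifted clear of its mat with the stone in the middle (z of dish in the frame of trivet above 0.026 m and horizontal distance between stone_center and dish_mid below 0.02 m), for 0.1 s.
At the end, for the whole second after the job is handed in: Dish held still in the fingers, a quarter turn (15 deg) from its mat, level to 4 deg, stone within 15 mm of its middle; lip tip within 45 mm of the bin axis, 20-120 mm above the rim; bin axis over 85 mm ahead of the dish centre, within 35 mm of the lip line; bin not touched (angle between the x axis of dish and the x axis of trivet, either way round above 1.3 rad and horizontal distance between dish_lip and bin_mouth below 0.045 m and z of dish_lip in the frame of bin_mouth between 0.02 and 0.12 m and x of bin_mouth in the frame of dish above 0.085 m and y of bin_mouth in the frame of dish between -0.035 and 0.035 m and angle between dish's own z axis and vertical below 0.07 rad and horizontal distance between stone_center and dish_mid below 0.015 m and linear speed of dish below 0.02 m/s and angular speed of dish below 0.1 rad/s and contact force between dish and the fingers above 1 N and contact force between dish and bin below 0.2 N); the arm keeps its last pose, push and grip.
It fails at once if the stone rolls more than 30 mm from the middle of the dish (horizontal distance between stone_center and dish_mid above 0.03 m).
It fails at once if the dish is tilted more than about 11 degrees (angle between dish's own z axis and vertical above 0.2 rad).
It fails at once if the dish bumps the bin (contact force between dish and bin above 3 N).
It fails at once if another thing on the counter is pushed away (3 cm) (distance of any of bin_lid, container, detergent, jar, mug from where it was at the start of the episode above 0.03 m).
It also fails if it takes over 48 s, if anything falls off the work surface, if the arm or the gripper's body presses on something with over 40 N, if the wrist force passes 120 N, or if a joint passes its speed limit or range.

## Working session

There is one attempt and no reset: what is moved stays moved. The work goes in short steps, Python scripts to look and compute and a tool call to move; the robot and the scene stay as the last step left them, time stands still between calls to the robot, and variables do not carry over. Pictures are saved under pics/ and viewed, at most 10 in all, crops included, and the job is handed in when it is done.

Besides the shell and the picture viewer there is one more tool, called after ">>>" in YAML: its name, and indented under it one key for each argument. servo_tool: Moves the arm, as the interface text tells. Scaled input: -1 to 1 covers 0.1 m each way for a shift and pi/2 rad each way for a turn. Its arguments: {"type":"object","properties":{"plan":{"type":"array","items":{"type":"array","items":{"type":"number"}}}},"required":["plan"]}

```bash
mkdir -p pics; cat > h.py <<'E'
import numpy as np, cv2
from bench import robot
def cam(n):
    p=robot.camera_params(n); K=np.array(p["camera_matrix"],float); R=cv2.Rodrigues(np.array(p["rvec"],float))[0]; t=np.array(p["tvec"],float).ravel()
    return K,R,t
def ray(n,uv,z):
    K,R,t=cam(n); c=-R.T@t; d=R.T@np.linalg.inv(K)@np.array([uv[0],uv[1],1.]); return c+d*(z-c[2])/d[2]
def proj(n,P):
    K,R,t=cam(n); q=K@(R@np.array(P,float)+t); return q[:2]/q[2]
E
python3 - <<'E'
from h import *
ims=[]
for n in("side","top"):
    im=robot.snapshot(n)[:,:,::-1]; cv2.imwrite(f"pics/{n}0.png",im)
    K,R,t=cam(n); print(n,np.round(-R.T@t,3),np.round(R,2).tolist(),K[0,0])
    for th in("dish","bin_mouth","bin","dish_grip","stone_center","trivet","bin_lid","container","detergent","jar","mug"):
        for d in robot.find_in(th,n): print(n,th,round(d["conf"],2),np.round(d["extent"],0).tolist())
o=robot.get_obs(); print(o["tool_pos"],o["ee_rot"],o["time"])
E
```

```text
side [ 0.159 -0.627  0.992] [[0.87, -0.49, -0.02], [-0.4, -0.68, -0.62], [0.3, 0.55, -0.78]] 476.3011151775625
side dish 0.75 [234.0, 380.0, 96.0, 79.0]
side dish 0.71 [294.0, 243.0, 71.0, 73.0]
side dish 0.66 [208.0, 195.0, 73.0, 70.0]
side bin_mouth 0.87 [327.0, 344.0, 79.0, 92.0]
side dish_grip 0.77 [209.0, 197.0, 71.0, 68.0]
side dish_grip 0.69 [235.0, 378.0, 90.0, 83.0]
side dish_grip 0.64 [295.0, 243.0, 74.0, 71.0]
side stone_center 0.69 [400.0, 204.0, 44.0, 84.0]
side stone_center 0.63 [240.0, 285.0, 23.0, 26.0]
side stone_center 0.46 [292.0, 250.0, 15.0, 13.0]
side trivet 0.59 [294.0, 272.0, 87.0, 48.0]
side bin_lid 0.72 [383.0, 323.0, 58.0, 63.0]
side container 0.57 [205.0, 146.0, 63.0, 48.0]
side container 0.32 [353.0, 175.0, 29.0, 45.0]
side detergent 0.8 [400.0, 204.0, 40.0, 84.0]
side detergent 0.69 [295.0, 242.0, 72.0, 71.0]
side jar 0.93 [354.0, 176.0, 29.0, 44.0]
side mug 0.65 [328.0, 155.0, 32.0, 44.0]
top [ 0.403 -0.023  1.104] [[-0.01, -1.0, -0.01], [-1.0, 0.01, -0.1], [0.1, 0.01, -1.0]] 417.5720104502358
top dish 0.91 [224.0, 252.0, 66.0, 67.0]
top dish 0.75 [402.
[... 192 characters left out ...]

top bin 0.57 [416.0, 232.0, 77.0, 60.0]
top bin 0.31 [266.0, 105.0, 26.0, 33.0]
top dish_grip 0.94 [406.0, 315.0, 70.0, 75.0]
top dish_grip 0.82 [226.0, 254.0, 68.0, 70.0]
top dish_grip 0.73 [313.0, 203.0, 67.0, 70.0]
top dish_grip 0.64 [266.0, 107.0, 26.0, 36.0]
top stone_center 0.75 [317.0, 266.0, 18.0, 16.0]
top stone_center 0.46 [311.0, 212.0, 9.0, 11.0]
top trivet 0.82 [311.0, 208.0, 64.0, 57.0]
top container 0.65 [139.0, 219.0, 63.0, 76.0]
top detergent 0.66 [334.0, 97.0, 32.0, 54.0]
top jar 0.58 [265.0, 107.0, 26.0, 35.0]
top mug 0.6 [225.0, 109.0, 31.0, 46.0]
top mug 0.44 [417.0, 232.0, 74.0, 61.0]
[0.21763322 0.50512391 0.22252145] [3.14147562e+00 3.11870673e-05 2.73478986e+00] 1.2
```

View pics/top0.png

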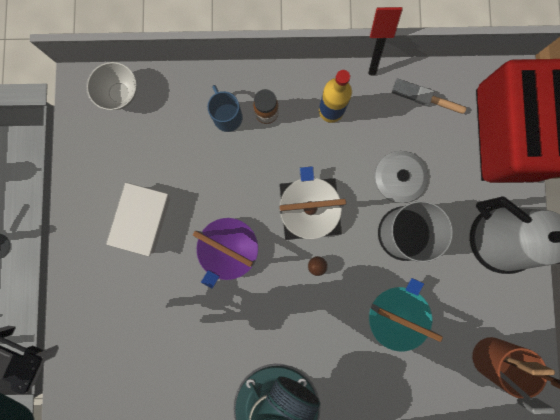

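View pics/side0.png

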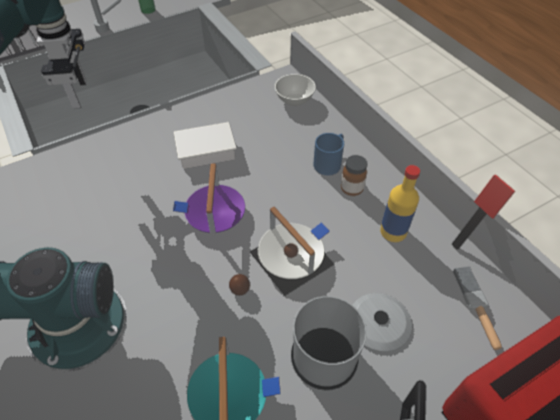

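Three dish shapes in the top picture: white (311,207) on the dark mat, purple (227,249) and turquoise (401,319). The white one is meant, since it stands on the mat with the small stone at (311,211); the loose ball at (317,266) is the bigger look-alike. The bin is at (417,232), to the dish's right (-y).

```bash
python3 - <<'E'
from h import *
from scipy.optimize import least_squares
im=robot.snapshot("top")[:,:,::-1].copy(); s=robot.snapshot("side")[:,:,::-1].copy()
a=cv2.resize(im[150:290,260:460],None,fx=4,fy=4,interpolation=cv2.INTER_CUBIC)
cv2.imwrite("pics/crop.png",a)
def seg(im,lo,hi,box):
    x0,y0,x1,y1=box; h=cv2.cvtColor(im[y0:y1,x0:x1],cv2.COLOR_BGR2HSV); m=cv2.inRange(h,lo,hi)
    n,l,st,c=cv2.connectedComponentsWithStats(m); k=1+np.argmax(st[1:,4]); ys,xs=np.where(l==k)
    r=cv2.minAreaRect(np.c_[xs,ys].astype(np.float32)); return c[k]+[x0,y0],np.round(cv2.boxPoints(r)+[x0,y0],1),st[k,4]
obs=[]
for n,i,bb,lb in(("top",im,(272,190,352,216),(295,160,320,184)),("side",s,(265,200,322,260),(308,218,334,242))):
    c,b,k=seg(i,(3,90,60),(20,255,255),bb); print(n,"bar",c,k,b.tolist())
    c2,b2,k2=seg(i,(100,120,60),(130,255,255),lb); print(n,"lip",c2,k2,b2.tolist()); print("bar xy",ray(n,c,.12),"lip xy",ray(n,c2,.045))
for n,uv in (("top",(417,232)),("side",(327,330))): print("bin~",n,ray(n,uv,.14))
for th,uv,z in(("det cap",(342,77),.23),("det base",(333,105),.1),("mug",(225,109),.05),("jar",(265,107),.05),("lid",(402,177),.01)): print(th,ray("top",uv,z))
E
```

```text
top bar [312.1325 205.065 ] 400 [[279.6, 204.7], [344.9, 198.5], [345.9, 209.8], [280.7, 215.9]]
top lip [306.40251572 173.25157233] 159 [[300.0, 167.0], [312.0, 167.0], [312.0, 180.0], [300.0, 180.0]]
bar xy [ 0.50199172 -0.09299548  0.12      ] lip xy [ 0.59177753 -0.08524821  0.045     ]
side bar [291.69285714 230.32142857] 280 [[269.7, 209.2], [273.2, 206.0], [313.8, 251.5], [310.3, 254.6]]
side lip [319.65734266 230.76223776] 143 [[310.9, 230.7], [321.3, 222.4], [328.2, 231.0], [317.9, 239.3]]
bar xy [ 0.50346409 -0.09519089  0.12      ] lip xy [ 0.59153001 -0.08503305  0.045     ]
bin~ top [ 0.43460375 -0.33127303  0.14      ]
bin~ side [ 0.43203242 -0.34105058  0.14      ]
det cap [ 0.76861414 -0.15521873  0.23      ]
det base [ 0.7517573  -0.15079971  0.1       ]
mug [0.76273065 0.12324166 0.05      ]
jar [0.76648712 0.01927729 0.05      ]
lid [ 0.58451929 -0.33963409  0.01      ]
```

View pics/crop.png

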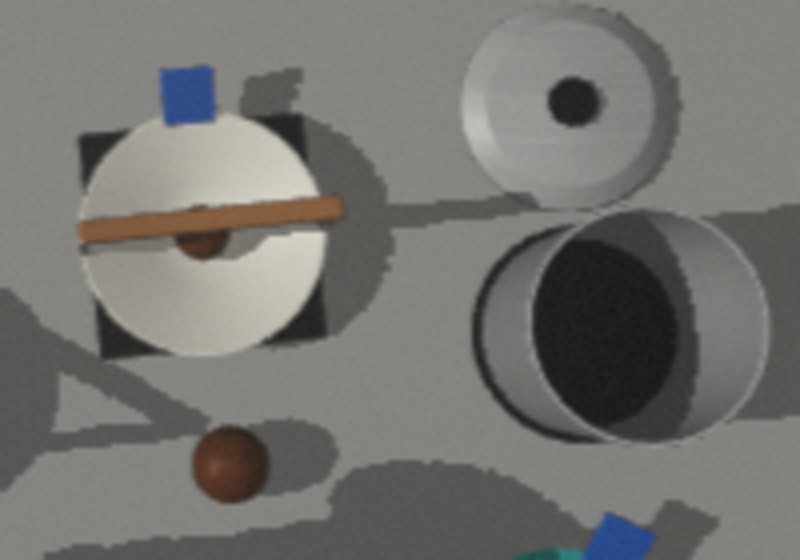

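The crop confirms it: white dish, dark mat, small stone under the bar, lip pointing up (+x, yaw about 0.095). Bin rim centre at pixel (422,231), which is about (0.436, -0.343). Moving over.

>>> servo_tool:
  plan:
    - [-0.4,-0.35,0,0,0,0,60]
    - [-0.7,-0.61,0,0,0,0,60]
    - [-1,-0.875,0,0,0,0,60]
    - [-1,-0.875,0,0,0,0,60]

```text
time: 1.63
tool_pos: [0.2766, 0.3812, 0.2228]
ee_rot: [-3.14, 0.002, 2.73]
wrist_force: [0.6, 0.0, 0.3]
width: 0.0708
finger_force: 0.0
```

>>> servo_tool:
  plan:
    - [-0.4,-0.35,0,0,0,0,60]
    - [-0.7,-0.61,0,0,0,0,60]
    - [-1,-0.875,0,0,0,0,60]
    - [-1,-0.875,0,0,0,0,60]

```text
time: 1.97
tool_pos: [0.334, 0.2615, 0.2228]
ee_rot: [-3.141, 0.003, 2.729]
wrist_force: [0.8, 1.0, 0.0]
width: 0.0598
finger_force: 0.0
```

>>> servo_tool:
  plan:
    - [-0.4,-0.35,0,0,0,0,60]
    - [-0.7,-0.61,0,0,0,0,60]
    - [-1,-0.875,0,0,0,0,60]
    - [-1,-0.875,0,0,0,0,60]

```text
time: 2.3
tool_pos: [0.3912, 0.1416, 0.2226]
ee_rot: [-3.14, 0.002, 2.729]
wrist_force: [0.2, 1.0, 0.9]
width: 0.0601
finger_force: 0.0
```

>>> servo_tool:
  plan:
    - [-0.4,-0.35,0,0,0,0,60]
    - [-0.7,-0.61,0,0,0,0,60]
    - [-1,-0.875,0,0,0,0,60]
    - [-1,-0.875,0,0,0,0,60]

```text
time: 2.63
tool_pos: [0.4485, 0.0218, 0.2222]
ee_rot: [-3.14, 0.001, 2.73]
wrist_force: [-0.9, 0.3, -1.1]
width: 0.0598
finger_force: 0.0
```

>>> servo_tool:
  plan:
    - [-0.4,-0.35,0,0,0,0.07,60]
    - [-0.7,-0.61,0,0,0,0.14,60]
    - [-0.9,-0.8,0,0,0,0.22,60]
    - [-1,-0.875,0,0,0,0.3,60]
    - [-1,-0.875,0,0,0,0.38,60]
    - [-1,-0.875,0,0,0,0.46,60]
    - [-1,-0.875,0,0,0,0.54,60]
    - [-1,-0.875,0,0,0,0.62,60]
    - [-1,-0.875,0,0,0,0.68,60]
    - [-1,-0.875,0,0,0,0.68,60]

```text
time: 3.47
tool_pos: [0.5043, -0.0929, 0.2224]
ee_rot: [3.141, -0.001, 1.666]
wrist_force: [-0.8, 0.6, 0.3]
width: 0.06
finger_force: 0.0
```

```bash
python3 - <<'E'
from h import *
o=robot.get_obs(); print(o["tool_pos"],o["ee_rot"],o["time"],o["width"],o["joint_positions"])
cv2.imwrite("pics/t1.png",robot.snapshot("top")[:,:,::-1])
s=robot.snapshot("side")[:,:,::-1]; cv2.imwrite("pics/s1.png",cv2.resize(s[130:330,200:400],None,fx=3,fy=3,interpolation=cv2.INTER_CUBIC))
for u in((280,208.2),(345.7,202),(312.9,205.1)): print(ray("top",u,.122))
print("bin",ray("top",(422.5,231.3),.14))
E
```

```text
[ 0.50425972 -0.09287942  0.22236581] [ 3.14137108e+00 -1.13302172e-03  1.66635317e+00] 3.4667 0.059996099328036255 [-2.93501807e-01  4.09964521e-03  1.45742816e+00  1.13921550e-03
  1.68028954e+00 -3.88934161e-01]
[ 0.49533751 -0.01687164  0.122     ]
[ 0.5080328 -0.1722164  0.122    ]
[ 0.50168369 -0.09466287  0.122     ]
bin [ 0.43605393 -0.34395026  0.14      ]
```

View pics/s1.png

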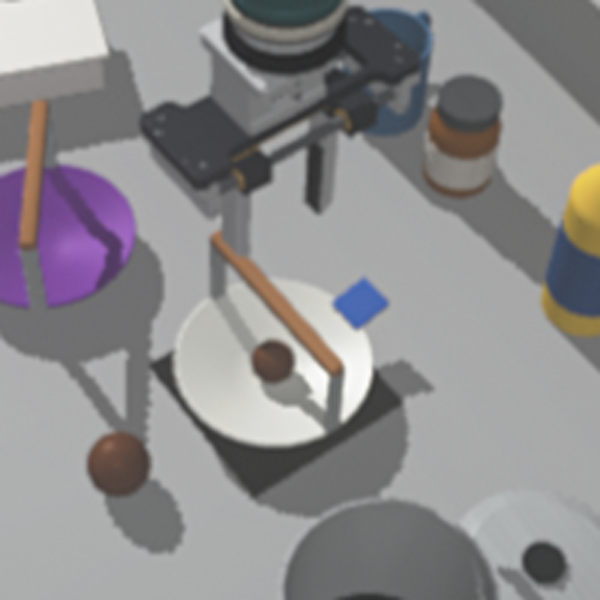

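The gripper stands over the white dish with the bar at crop (278,305), stone in the middle at (272,360). Descending.

>>> servo_tool:
  plan:
    - [-0.017,-0.018,0.25,0,0,0,50]
    - [-0.017,-0.018,0.5,0,0,0,40]
    - [-0.017,-0.018,0.7,0,0,0,40]
    - [-0.017,-0.018,0.8,0,0,0,40]
    - [-0.017,-0.018,0.8,0,0,0,40]

```text
time: 3.98
tool_pos: [0.5005, -0.0953, 0.1395]
ee_rot: [-3.136, -0.003, 1.668]
wrist_force: [-0.3, -0.3, -0.2]
width: 0.04
finger_force: 0.0
```

>>> servo_tool:
  plan:
    - [0,0,0.1,0,0,0,36]
    - [0,0,0.2,0,0,0,32]
    - [0,0,0.28,0,0,0,28]
    - [0,0,0.285,0,0,0,28]
    - [0,0,0.285,0,0,0,28]

```text
time: 4.4
tool_pos: [0.5019, -0.0963, 0.1135]
ee_rot: [-3.141, -0.0, 1.667]
wrist_force: [1.0, -0.4, -0.0]
width: 0.0282
finger_force: 0.0
```

```bash
python3 - <<'E'
from h import *
o=robot.get_obs(); print(o["tool_pos"],o["ee_rot"],o["time"],o["width"],o["wrist_force"])
s=robot.snapshot("side")[:,:,::-1]; cv2.imwrite("pics/s2.png",cv2.resize(s[170:320,220:370],None,fx=4,fy=4,interpolation=cv2.INTER_CUBIC))
E
```

```text
[ 0.50186124 -0.0962844   0.11352942] [-3.14081441e+00 -4.51971265e-04  1.66677575e+00] 4.4 0.028170109743942132 [ 0.97919264 -0.37203144 -0.03055375]
```

View pics/s2.png

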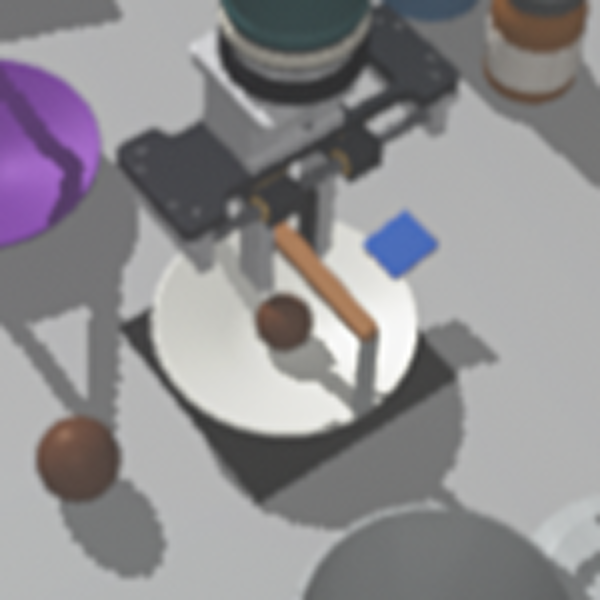

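Both fingers straddle the bar's middle, around crop (285,240). Closing step by step.

>>> servo_tool:
  plan:
    - [0,0,0,0,0,0,25]
    - [0,0,0,0,0,0,22]
    - [0,0,0,0,0,0,20]
    - [0,0,0,0,0,0,18]
    - [0,0,0,0,0,0,17]
    - [0,0,0,0,0,0,16]
    - [0,0,0,0,0,0,15]
    - [0,0,0,0,0,0,14]
    - [0,0,0,0,0,0,12]
    - [0,0,0,0,0,0,8]
    - [0,0,0,0,0,0,0]
    - [0,0,0,0,0,0,0]

```text
time: 5.45
tool_pos: [0.5026, -0.0964, 0.1144]
ee_rot: [3.14, 0.0, 1.667]
wrist_force: [3.2, 0.5, 2.4]
width: 0.0137
finger_force: 30.0
```

>>> servo_tool:
  plan:
    - [0,0,0,0,0,0,0]
    - [0,0,0,0,0,0,0]
    - [0,0,-0.01,0,0,0,0]
    - [0,0,-0.03,0,0,0,0]
    - [0,0,-0.06,0,0,0,0]
    - [0,0,-0.1,0,0,0,0]
    - [0,0,-0.14,0,0,0,0]
    - [0,0,-0.17,0,0,0,0]
    - [0,0,-0.19,0,0,0,0]
    - [0,0,-0.2,0,0,0,0]
    - [0,0,-0.2,0,0,0,0]
    - [0,0,-0.2,0,0,0,0]

```text
time: 6.45
tool_pos: [0.502, -0.0964, 0.134]
ee_rot: [-3.142, -0.0, 1.667]
wrist_force: [0.4, -0.2, -3.8]
width: 0.0139
finger_force: 30.0
```

```bash
python3 - <<'E'
from h import *
o=robot.get_obs(); print(o["tool_pos"],o["ee_rot"],o["time"],o["width"],o["wrist_force"],o["wrist_torque"],o["finger_force"])
s=robot.snapshot("side")[:,:,::-1]; cv2.imwrite("pics/s3.png",cv2.resize(s[170:320,220:370],None,fx=4,fy=4,interpolation=cv2.INTER_CUBIC))
E
```

```text
[ 0.50203728 -0.0963571   0.13397732] [-3.14155772e+00 -7.31593647e-05  1.66670106e+00] 6.45 0.013877553883520154 [ 0.35988488 -0.23109662 -3.77966098] [-0.04539454  0.10960384 -0.02283305] 29.990341365337372
```

View pics/s3.png

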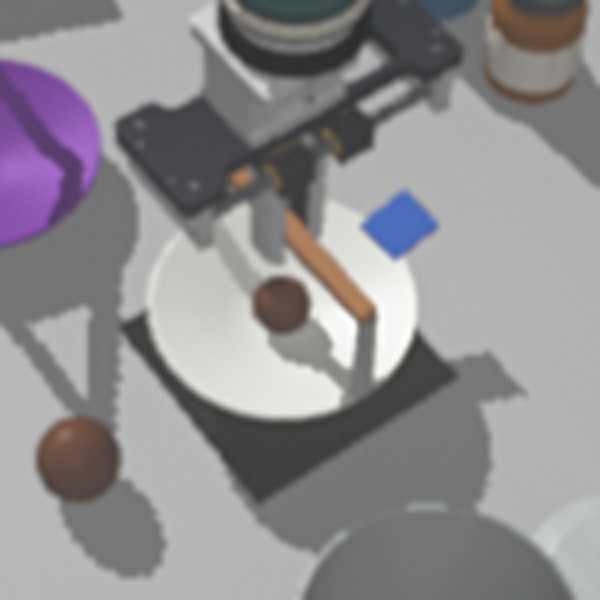

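Lifted, level, stone centred at crop (282,303) below the bar. Raising, then turning.

>>> servo_tool:
  plan:
    - [0,0,-0.02,0,0,0,0]
    - [0,0,-0.07,0,0,0,0]
    - [0,0,-0.15,0,0,0,0]
    - [0,0,-0.26,0,0,0,0]
    - [0,0,-0.39,0,0,0,0]
    - [0,0,-0.53,0,0,0,0]
    - [0,0,-0.66,0,0,0,0]
    - [0,0,-0.78,0,0,0,0]
    - [0,0,-0.88,0,0,0,0]
    - [0,0,-0.95,0,0,0,0]
    - [0,0,-0.99,0,0,0,0]
    - [0,0,-1,0,0,0,0]

```text
time: 7.5
tool_pos: [0.5024, -0.0965, 0.2349]
ee_rot: [3.14, 0.0, 1.667]
wrist_force: [-0.5, -0.6, -4.5]
width: 0.0139
finger_force: 30.0
```

>>> servo_tool:
  plan:
    - [0,0,-0.02,0,0,0.01,0]
    - [0,0,-0.05,0,0,0.03,0]
    - [0,0,-0.1,0,0,0.06,0]
    - [0,0,-0.16,0,0,0.1,0]
    - [0,0,-0.22,0,0,0.145,0]
    - [0,0,-0.28,0,0,0.19,0]
    - [0,0,-0.34,0,0,0.235,0]
    - [0,0,-0.38,0,0,0.275,0]
    - [0,0,-0.41,0,0,0.305,0]
    - [0,0,-0.43,0,0,0.325,0]
    - [0,0,-0.44,0,0,0.335,0]
    - [0,0,-0.44,0,0,0.34,0]

```text
time: 8.5
tool_pos: [0.502, -0.0963, 0.2775]
ee_rot: [-3.141, 0.0, 1.132]
wrist_force: [-0.1, -0.1, -4.3]
width: 0.0139
finger_force: 30.0
```

>>> servo_tool:
  plan:
    - [0,0,0,0,0,0.01,0]
    - [0,0,0,0,0,0.03,0]
    - [0,0,0,0,0,0.06,0]
    - [0,0,0,0,0,0.1,0]
    - [0,0,0,0,0,0.14,0]
    - [0,0,0,0,0,0.185,0]
    - [0,0,0,0,0,0.23,0]
    - [0,0,0,0,0,0.27,0]
    - [0,0,0,0,0,0.3,0]
    - [0,0,0,0,0,0.32,0]
    - [0,0,0,0,0,0.33,0]
    - [0,0,0,0,0,0.33,0]

```text
time: 9.5
tool_pos: [0.502, -0.0963, 0.2776]
ee_rot: [-3.141, 0.0, 0.614]
wrist_force: [-0.6, -0.1, -3.6]
width: 0.0137
finger_force: 30.0
```

>>> servo_tool:
  plan:
    - [0,0,0,0,0,0.01,0]
    - [0,0,0,0,0,0.03,0]
    - [0,0,0,0,0,0.06,0]
    - [0,0,0,0,0,0.1,0]
    - [0,0,0,0,0,0.14,0]
    - [0,0,0,0,0,0.185,0]
    - [0,0,0,0,0,0.23,0]
    - [0,0,0,0,0,0.27,0]
    - [0,0,0,0,0,0.3,0]
    - [0,0,0,0,0,0.32,0]
    - [0,0,0,0,0,0.33,0]
    - [0,0,0,0,0,0.33,0]

```text
time: 10.5
tool_pos: [0.5021, -0.0964, 0.2779]
ee_rot: [-3.141, 0.0, 0.096]
wrist_force: [-0.2, -0.0, -2.9]
width: 0.0139
finger_force: 30.0
```

```bash
python3 - <<'E'
from h import *
o=robot.get_obs(); print(o["tool_pos"],o["ee_rot"],o["time"],o["width"],o["wrist_force"],o["wrist_torque"])
t=robot.snapshot("top")[:,:,::-1]; s=robot.snapshot("side")[:,:,::-1]
cv2.imwrite("pics/both4.png",np.hstack([cv2.resize(t[130:330,260:460],(400,400),interpolation=cv2.INTER_CUBIC),cv2.resize(s[130:330,200:400],(400,400),interpolation=cv2.INTER_CUBIC)]))
c=o["tool_pos"]; p=c+[.095*np.sin(.095),-.095*np.cos(.095),-.072]
for n,im in(("top",t),("side",s)):
    e=proj(n,p); x,y=np.round(e).astype(int); w=22; h=cv2.cvtColor(im[y-w:y+w,x-w:x+w],cv2.COLOR_BGR2HSV); m=cv2.inRange(h,(100,120,60),(130,255,255)); ys,xs=np.where(m>0)
    if len(xs): uv=(xs.mean()+x-w,ys.mean()+y-w); print(n,len(xs),"exp",e,"seen",uv,"dxyz",ray(n,uv,p[2])-p)
E
```

```text
[ 0.50205922 -0.0963664   0.27790795] [-3.14146433e+00  4.55626121e-05  9.56771442e-02] 10.5 0.01390278427742676 [-0.16680107 -0.04319855 -2.90026666] [-0.00994541  0.15174754  0.03230737]
side 40 exp [320.54430554 236.94401207] seen (np.float64(319.9), np.float64(232.85)) dxyz [ 4.46525803e-03  9.12730991e-03 -5.55111512e-17]
```

View pics/both4.png

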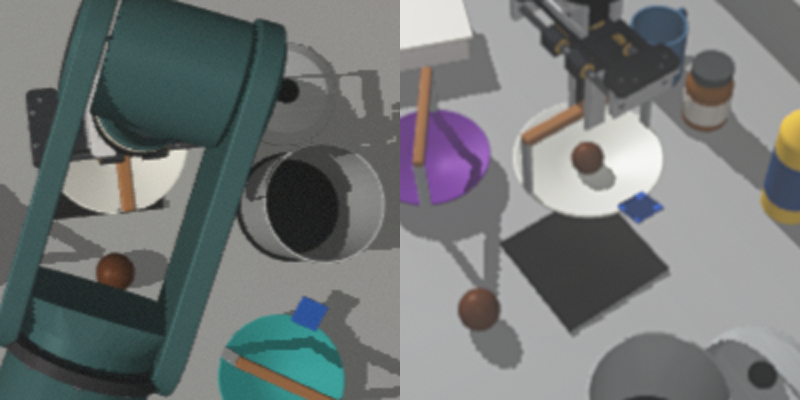

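The dish is turned with the lip at side crop (640,207), facing -y, and the stone is centred at (587,158). Moving gently to the bin.

>>> servo_tool:
  plan:
    - [-0.006,0.008,0,0,0,0,0]
    - [-0.023,0.033,0,0,0,0,0]
    - [-0.056,0.082,0,0,0,0,0]
    - [-0.1,0.149,0,0,0,0,0]
    - [-0.158,0.232,0,0,0,0,0]
    - [-0.22,0.322,0,0,0,0,0]
    - [-0.28,0.413,0,0,0,0,0]
    - [-0.337,0.496,0,0,0,0,0]
    - [-0.388,0.57,0,0,0,0,0]
    - [-0.422,0.62,0,0,0,0,0]
    - [-0.445,0.653,0,0,0,0,0]
    - [-0.456,0.67,0,0,0,0,0]

```text
time: 11.6
tool_pos: [0.4628, -0.168, 0.278]
ee_rot: [-3.141, -0.0, 0.095]
wrist_force: [-0.8, -1.7, -3.1]
width: 0.014
finger_force: 30.0
```

>>> servo_tool:
  plan:
    - [-0.006,0.008,0,0,0,0,0]
    - [-0.023,0.033,0,0,0,0,0]
    - [-0.056,0.082,0,0,0,0,0]
    - [-0.1,0.149,0,0,0,0,0]
    - [-0.158,0.232,0,0,0,0,0]
    - [-0.22,0.322,0,0,0,0,0]
    - [-0.28,0.413,0,0,0,0,0]
    - [-0.337,0.496,0,0,0,0,0]
    - [-0.388,0.57,0,0,0,0,0]
    - [-0.422,0.62,0,0,0,0,0]
    - [-0.445,0.653,0,0,0,0,0]
    - [-0.456,0.67,0,0,0,0,0]

```text
time: 12.6
tool_pos: [0.4238, -0.2391, 0.278]
ee_rot: [-3.141, -0.0, 0.095]
wrist_force: [0.4, 1.4, -3.9]
width: 0.0134
finger_force: 30.0
```

>>> servo_tool:
  plan:
    - [0,0,0,0,0,0,0]
    - [0,0,0,0,0,0,0]
    - [0,0,0,0,0,0,0]
    - [0,0,0,0,0,0,0]
    - [0,0,0,0,0,0,0]
    - [0,0,0,0,0,0,0]
    - [0,0,0,0,0,0,0]
    - [0,0,0,0,0,0,0]
    - [0,0,0,0,0,0,0]
    - [0,0,0,0,0,0,0]

```text
time: 13.43
tool_pos: [0.4242, -0.2385, 0.278]
ee_rot: [-3.142, -0.0, 0.096]
wrist_force: [0.2, 0.0, -4.2]
width: 0.0137
finger_force: 30.0
```

```bash
python3 - <<'E'
from h import *
o=robot.get_obs(); print(o["tool_pos"],o["ee_rot"],o["time"],o["width"],o["wrist_force"],o["wrist_torque"])
t=robot.snapshot("top")[:,:,::-1]; s=robot.snapshot("side")[:,:,::-1].copy()
c=o["tool_pos"]; a=.095
def P(x,y,z): return c+[x*np.sin(a)+y*np.cos(a),-x*np.cos(a)+y*np.sin(a),z+.002-.110]
S=4; x0,y0=225,215
q=cv2.resize(s[y0:y0+150,x0:x0+150],None,fx=S,fy=S,interpolation=cv2.INTER_CUBIC)
def mk(p,col): u=(proj("side",p)-[x0,y0]+.5)*S; cv2.circle(q,tuple(np.round(u).astype(int)),2,col,-1)
for k in range(36):
    th=k*np.pi/18; mk(P(.079*np.cos(th),.079*np.sin(th),.033),(0,0,255)); mk([.436+.07*np.cos(th),-.343+.07*np.sin(th),.14],(0,255,0))
for y in(-.017,.017): mk(P(.105,y,.042),(0,255,255))
mk(P(0,0,.028),(255,255,0)); mk(P(0,.079,.11),(255,0,255)); mk(P(0,-.079,.11),(255,0,255))
cv2.imwrite("pics/s5.png",q); cv2.imwrite("pics/t5.png",t)
E
```

```text
[ 0.42417938 -0.23847416  0.27795858] [-3.14152311e+00 -1.14529999e-04  9.59077460e-02] 13.4333 0.013732647668099425 [ 0.18777026  0.04906973 -4.18997896] [-0.01235654  0.16229968 -0.07405608]
```

View pics/s5.png

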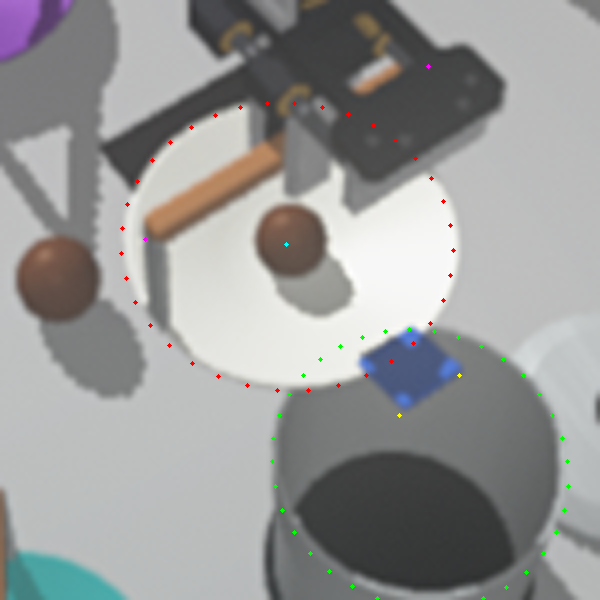

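View pics/t5.png

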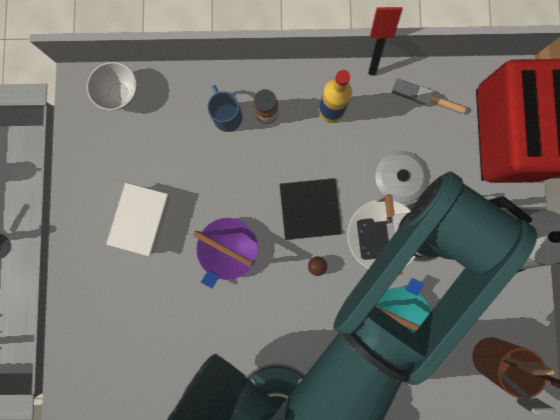

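Stone centred at crop (290,240), rim predictions match, and the lip at (410,368) hangs over the bin mouth. The lip sits about 3 px off the prediction, so I'll check the tilt with a fit, using the picture of the dish on its mat as reference.

```bash
python3 - <<'E'
from h import *
from scipy.optimize import least_squares
from scipy.spatial.transform import Rotation as Ro
s1=robot.snapshot("side")[:,:,::-1].copy(); s0=cv2.imread("pics/side0.png")
K,R,t=cam("side")
def fit(im,c,yaw,name):
    th=np.linspace(0,2*np.pi,721); rim=np.c_[.079*np.cos(th),.079*np.sin(th),.033+0*th]
    def pj(p,X):
        W=(Ro.from_euler("z",yaw+p[2])*Ro.from_euler("yx",[p[1],p[0]])).apply(X)+c+p[3:6]; q=(W@R.T+t)@K.T; return q[:,:2]/q[:,2:]
    g=cv2.cvtColor(im,cv2.COLOR_BGR2HSV); p0=np.zeros(6)
    e=pj(p0,rim); lo=e.min(0).astype(int)-12; hi=e.max(0).astype(int)+25
    m=np.zeros(g.shape[:2],np.uint8); sub=g[lo[1]:hi[1],lo[0]:hi[0]]; m[lo[1]:hi[1],lo[0]:hi[0]]=((sub[...,2]>185)&(sub[...,1]<45))*255
    n,l,st,_=cv2.connectedComponentsWithStats(m); k=1+np.argmax(st[1:,4]); ct=max(cv2.findContours((l==k).astype(np.uint8),0,cv2.CHAIN_APPROX_NONE)[0],key=len)[:,0].astype(float)
    d=np.array([np.min(np.hypot(*(e-x).T)) for x in ct]); ct=ct[d<3]
    lm=cv2.inRange(g,(100,90,50),(130,255,255)); lu=pj(p0,np.array([[.09,0,.04]]))[0]; ys,xs=np.where(lm>0); ok=np.hypot(xs-lu[0],ys-lu[1])<16; lc=np.array([xs[ok].mean(),ys[ok].mean()])
    print(name,"lip seen",lc,ok.sum(),"pred",lu,"rimpts",len(ct))
    def f(p):
        e=pj(p,rim); r=[np.min(np.hypot(*(e-x).T)) for x in ct]
        return np.r_[np.array(r)*.3,(pj(p,np.array([[.09,0,.04]]))[0]-lc)*2,p[:3]/.1,p[3:]/.002]
    p=least_squares(f,p0,diff_step=1e-4,loss="soft_l1").x; print(" tilt deg",np.degrees(p[:2]).round(1),"yaw",yaw+p[2],"shift mm",(p[3:]*1e3).round(1)); print(" tip",(Ro.from_euler("z",yaw+p[2])*Ro.from_euler("yx",[p[1],p[0]])).apply([.105,0,.042])+c+p[3:])
fit(s0,np.array([.5025,-.0945,.006]),.092,"mat")
o=robot.get_obs(); fit(s1,o["tool_pos"]+[.002,0,-.108],.092-np.pi/2,"now")
E
```

```text
mat lip seen [319.63580247 230.58024691] 162 pred [320.15700969 230.76664074] rimpts 53
 tilt deg [-1.7  4.3] yaw 0.1290097605126428 shift mm [0.2 0.3 0.1]
 tip [ 0.60954389 -0.07932665  0.04012724]
now lip seen [327.08333333 306.56060606] 264 pred [327.13419639 307.05571256] rimpts 127
 tilt deg [ 0.3 -1.5] yaw -1.4814430667188558 shift mm [ 0.3 -0.9 -0.5]
 tip [ 0.43552755 -0.34287341  0.21420426]
```

The fit puts the tilt at about 1.5°, and the lip tip at (0.4355, -0.343, 0.214). That is on the bin axis and about 74 mm above the rim. Handing in.

```bash
python3 -c "
from bench import robot
print(robot.close_job())"
```

```text
the job is handed in; nothing more can be done
None
```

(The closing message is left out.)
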